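Clamp a biscuit-press barrel in its filling cradle

TASK

Get the biscuit press ready for filling: lift the cradle's sprung clamp bar out of its fork, swing it aside, and set the metal press barrel down in the two V saddles without dropping it, with its hexagonal collars just outside the saddles (either way round). Then swing the bar back over the barrel and lower it into the fork, so that it presses the barrel down, and let go.

Things in the scene. Friction and masses are not known exactly. Their poses are not given: they have to be found in the camera images.
- cradle: Filling cradle, fixed on the worktop: pale wooden base plate, x -100 to 120 mm, 130 mm wide in y, 12 mm high, with two V saddles, a post at +x and a fork at -x. Origin under the centre of the base, on the worktop; z up. A seated barrel lies along its y axis.
- seat (a point): Where the middle of a seated barrel's axis comes: cradle x = y = 0, 50 mm above the worktop. The two white V saddles are 14 mm wide, centred 42 mm either side of it along the cradle's y; between them a 70 mm gap is open for the fingers down to the base. Saddle arms reach 31 mm either side in x and 45 mm height.
- fork (a point): Top of the white fork that takes the bar, at cradle x = -75 mm, y = 0, tine tops 84 mm above the worktop. It is 14 mm thick in x and 46 mm wide in y; its slot is 28 mm wide in y, open at the top, floor 60 mm above the worktop.
- post (a point): Point on the bar's upright hinge axis, 66 mm above the worktop at cradle x = +90 mm, y = 0: the axis of a steel post 15 mm thick and 118 mm high, with the bar's hub (28 mm thick, top 88 mm up) on it.
- knob (a point): Middle of the bar's grip knob: upright round black knob, 26 mm across (32 mm cap on top), 38 mm to grip, 195 mm from the post's axis, outside the fork. At rest it is 116 mm above the worktop, 50 mm above the bar's underside, 27 mm below its own top. The steel bar (16 mm wide, 12 thick, underside 66 mm above the worktop at rest) runs from post to knob.
- bar_lift (a joint): Height of the bar in m, 0 to 0.05; 0 is down. A spring pulls it down (about 8 N with its weight at 0, 12 N at 0.05); let go, it sinks by itself. Above 0.020 it is clear of the fork; below, the tines stop it turning. It passes over a seated barrel above 0.016. Resting on a seated barrel it reads about 0.006.
- bar_turn (a joint): Turn of the bar in rad, 0 to 1.9. 0 is a stop: straight across the cradle from post to fork, over the barrel's middle. Grows clockwise seen from above, the knob going to the cradle's +y side: at angle a it is at post + 195 mm x (-cos a, sin a) in the cradle's x, y. The hinge is a little stiff: the bar stays at the angle where it is left.
- barrel: Biscuit-press barrel, loose, about 0.25 kg, lying on the worktop: grey metal tube 44 mm across along its own y, origin mid-length on its axis (26 mm up at the start). Dark hexagonal collars, 52 mm across flats (60 over corners), 60 to 72 mm from the middle; nozzle to 90 mm at +y, black button to 82 mm at -y. Saddles' outer faces are 98 mm apart, so the collars clear them by 11 mm each way.

How it is judged:
By the outcome, as a careful person would: the job done as asked, in the order asked, and still so for the second after the job is handed in, with the robot touching nothing.
It also fails if it takes over 69 s, if anything falls off the work surface, if the arm or the gripper's body presses on something with over 40 N, if the wrist force passes 120 N, or if a joint passes its speed limit or range.

ROBOT

A 6-joint arm with a two-finger parallel gripper is mounted at the origin on a cart in front of the work surface, level with it; the furniture and walls round the work are solid. World frame = base frame: x ahead of the robot, y to its left, z up, the work surface at z = 0. Lengths are in m, angles in degrees, forces in N, time in s.
With the tool pointing down it reaches from about 0.225 to 0.875 m from the base axis. Payload 3.4 kg.
Tool frame: the origin (TCP) lies on the centre line of the jaws, within the pads' length; the fingertips stand 8 mm ahead of it and the grasp point (between the pads) lies 11 mm behind it; z points along the fingers, y is the line along which they close (so a half turn about z gives the same grasp; the last joint's range is limited). The gripper opens to 85 mm and grips with 20 to 120 N. Pads are 22 mm wide; open, the fingers measure 114 mm over their backs; the gripper's body (76 mm by 85 mm) begins 54 mm behind the grasp point. The pads swing forward as they close: fully open they stand 13 mm farther back than shut.
Start: joints at [56.264, 15.808, 86.224, -0, 77.962, -6.933], TCP at [0.259, 0.513, 0.239] pointing down, gripper open.
Joint ranges: [-165.64, 165.64], [-43.16, 119.46], [12.63, 154.43], [-67.54, 247.53], [6.08, 155.33], [-154.97, 154.97]. Speed limits (degrees/s): [147.25, 147.25, 180, 180, 180, 180].

INTERFACE

Orientations are given as [roll, pitch, yaw] about the fixed x, y, z axes, in that order (R = Rz(yaw) Ry(pitch) Rx(roll)).
In Python, from cell import r gives the robot as it stands. Calls block until the motion is done:
- r.reach(position, orientation): joint-space move of the TCP to a pose.
- r.move_l(position, rotation=None, speed=0.15, f_stop=None): straight line of the TCP; rotation=None keeps the orientation; speed is the mean speed in m/s. With f_stop (N) it stops when the force on the tool has changed by that much, and returns True; else False.
- r.set_joints(angles): joint-space move.
- r.move_gripper(opening): finger opening in m; the grip force is fixed at half the most; returns when the fingers have stopped.
- r.wait(seconds).
- r.ik(position, orientation): joint angles nearest the present ones, or None.
- r.get_obs(): the state.
- r.camera(name): name is "scene" or "top"; returns a dict with "color" (480x640x3 uint8, red, green, blue), "fx", "fy", "cx", "cy" (pixels), "k1" (the pictures are not rectified: a ray, as slopes to the right and down, at radius r is drawn at 1 + k1 r^2 times it, then the intrinsics apply), "view" (4x4, takes a point from world to camera coordinates). Camera axes: x right, y down, z forward; pixel columns grow to the right and rows downward; lengths in m; the calibration is good to about 2 mm. A picture is of the moment at which its call begins. There is no depth.
A pose or a line that the arm cannot do raises r.Unreachable and nothing moves.
- r.close_job(): hands the job in; it is judged then, once.
Trained networks look in a picture, given as the dict that the camera call returned (one of the last four; its "shot" number tells which), for a name from the list of things; names that differ only in an ending like _2 or _b are one class to them, and where a whole thing is asked for, a point or a joint stands for the part that bears it (a point fixed in the world has none). Each returns a list of dicts, best first, with "conf" (0 to 1); they miss things now and then, are a little off and sometimes report something else, mostly with a low value. They report only what shows in the picture. A call takes as long as a camera call.
- r.spot_in(picture, thing): "box" ([left, top, right, bottom] in pixels, round what is visible of it).
- r.pinpoint(picture, thing): "location" ([column, row] in pixels: a listed point, or the origin of a listed thing).
The state is a dict: "time_s": time; "joint_pos": joint angles; "qvel": joint speeds; "tau": joint torques, N m; "tcp_pos": TCP position; "orientation": TCP orientation; "ft_force": force on the tool from outside, world axes, zero at the start; "torque": the same for the moment, N m; "finger_gap": finger opening in m; "finger_force": force on a finger pad.
Only numpy, scipy, OpenCV 4.12 (cv2) and the standard library are available. Lean on these libraries where they do the work, as an engineer would, in place of code of your own. Each camera call takes 0.05 s, during which the arm holds its last target. There are 200 camera calls.

## Working session

There is one attempt and no reset: what is moved stays moved. The work goes in short steps, each a Python script; the robot and the scene stay as the last script left them, time stands still between calls to the robot, and variables do not carry over. Pictures are saved under pics/ and viewed, at most 10 in all, crops included, and the job is handed in when it is done.

```bash
ls; mkdir -p pics
cat > h.py <<'E'
import numpy as np, cv2
from cell import r
def ray(p,uv):
    x=np.array([(uv[0]-p["cx"])/p["fx"],(uv[1]-p["cy"])/p["fy"]]); s=x.copy()
    for _ in range(30): s=x/(1+p["k1"]*(s@s))
    V=np.array(p["view"]); R,t=V[:3,:3],V[:3,3]
    d=R.T@np.r_[s,1]; return -R.T@t,d/np.linalg.norm(d)
def proj(p,X):
    V=np.array(p["view"]); c=V[:3,:3]@X+V[:3,3]; s=c[:2]/c[2]; s=s*(1+p["k1"]*(s@s))
    return np.array([p["fx"]*s[0]+p["cx"],p["fy"]*s[1]+p["cy"]])
def tri(rays):
    A=0;b=0
    for o,d in rays:
        M=np.eye(3)-np.outer(d,d); A=A+M; b=b+M@o
    return np.linalg.solve(A,b)
def onz(p,uv,z):
    o,d=ray(p,uv); return o+d*(z-o[2])/d[2]
E
python3 - <<'E'
from h import *
P={}
for n in("scene","top"):
    p=P[n]=r.camera(n); cv2.imwrite(f"pics/{n}0.png",cv2.cvtColor(p["color"],cv2.COLOR_RGB2BGR))
    print(n,-np.array(p["view"])[:3,:3].T@np.array(p["view"])[:3,3],p["k1"])
for t in("cradle","seat","fork","post","knob","barrel"):
    L=[r.pinpoint(P[n],t) for n in P]
    print(t,[[(np.round(a["location"],1).tolist(),round(a["conf"],2)) for a in l[:3]] for l in L])
    if all(L): print(tri([ray(P[n],l[0]["location"]) for n,l in zip(P,L)]).round(4))
    print([np.round(l[0]["box"]).tolist() for l in [r.spot_in(P[n],t) for n in P] if l])
print(r.get_obs())
E
```

```text
cell.py
pics
scene [-0.14221212 -0.56531539  0.60955867] -0.15841218284618883
top [ 0.43140797 -0.0811845   0.98460659] -0.07013993114498158
cradle [[([282.6, 265.6], 0.95)], [([264.4, 240.4], 0.61)]]
[0.5653 0.0268 0.0125]
[[218.0, 195.0, 352.0, 304.0], [226.0, 176.0, 308.0, 294.0]]
seat [[([279.9, 244.9], 0.8)], [([261.3, 237.2], 0.97)]]
[0.5652 0.0287 0.0555]
[[216.0, 191.0, 353.0, 307.0], [223.0, 179.0, 307.0, 299.0]]
fork [[([247.1, 244.5], 0.98)], [([253.8, 271.6], 0.67)]]
[0.4954 0.0399 0.0883]
[[218.0, 192.0, 352.0, 304.0], [225.0, 176.0, 307.0, 296.0]]
post [[([314.6, 219.9], 0.96)], [([271.1, 188.4], 0.68)]]
[0.6559 0.0114 0.0694]
[[214.0, 194.0, 353.0, 303.0], [224.0, 175.0, 306.0, 297.0]]
knob [[([228.6, 236.5], 0.62)], [([245.3, 285.8], 0.6)]]
[0.4678 0.0524 0.1134]
[[216.0, 210.0, 326.0, 264.0], [237.0, 183.0, 274.0, 298.0]]
barrel [[([378.4, 345.7], 0.8)], [([399.1, 291.1], 0.87)]]
[ 0.4547 -0.2387  0.0288]
[[324.0, 315.0, 434.0, 383.0], [356.0, 272.0, 442.0, 310.0]]
{'time_s': 1.3, 'joint_pos': array([ 5.62650862e+01,  1.58078123e+01,  8.62258038e+01, -2.40980569e-04,
        7.79645486e+01, -6.93332568e+00]), 'qvel': array([-0.09490278, -0.01278198, -0.01233489,  0.01562702, -0.11139613,
        0.09006544]), 'tau': array([ 1.53403278e-03, -4.16665506e+01, -2.46100903e+01,  2.87845605e-04,
        6.19442085e-05,  9.46450172e-06]), 'tcp_pos': array([0.2592832 , 0.51322931, 0.23931929]), 'orientation': array([1.79998207e+02, 4.55503418e-04, 1.53198462e+02]), 'ft_force': array([-0.12264968, -0.29708626,  0.36295832]), 'torque': array([ 0.02642839, -0.03243432, -0.02715562]), 'finger_force': 0.0, 'finger_gap': 0.08563698178891917}
```

Run:
```python
import cv2
a=cv2.imread("pics/top0.png")[150:350,200:460]; cv2.imwrite("pics/t0c.png",cv2.resize(a,None,fx=3,fy=3,interpolation=cv2.INTER_CUBIC))
a=cv2.imread("pics/scene0.png")[170:400,200:460]; cv2.imwrite("pics/s0c.png",cv2.resize(a,None,fx=2.6,fy=2.6,interpolation=cv2.INTER_CUBIC))
```

```text
(no output)
```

View pics/t0c.png

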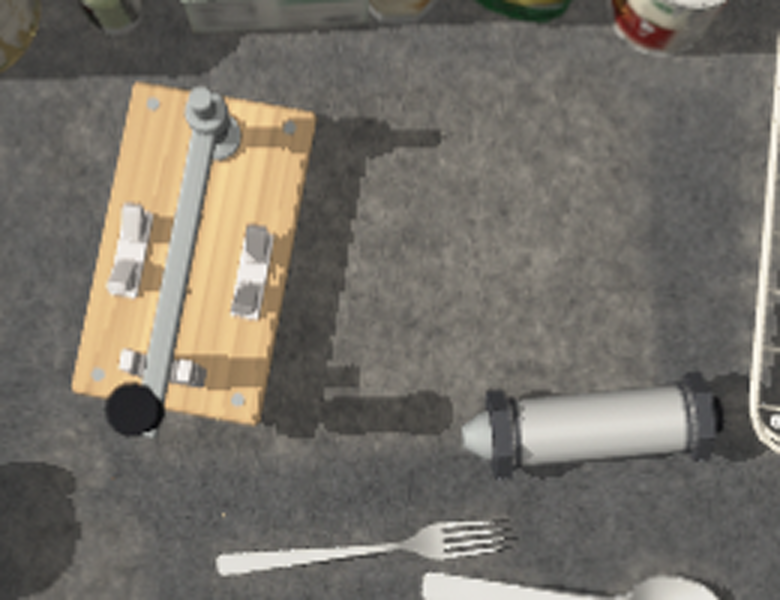

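View pics/s0c.png

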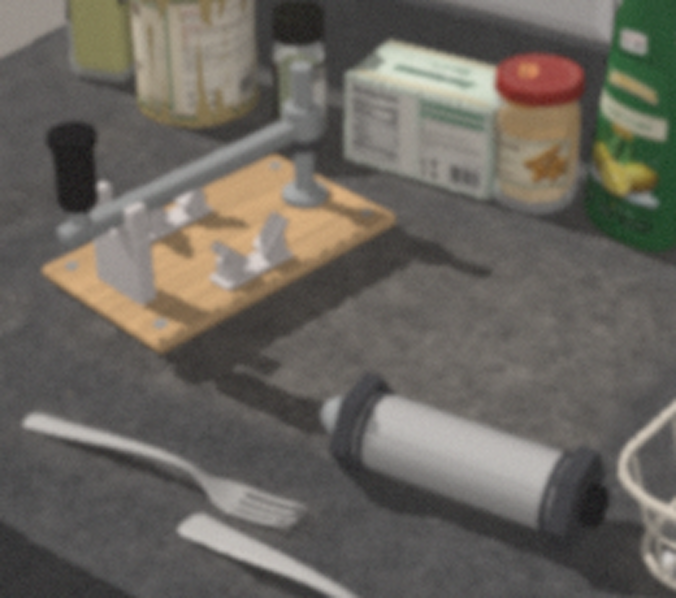

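View pics/top0.png

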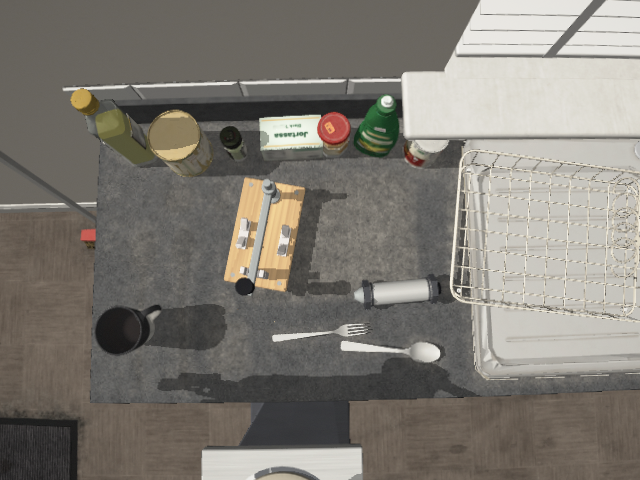

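The top crop shows the cradle plate with corners near crop px (135,83), (315,112), (258,423) and (72,390), and the black knob at (134,409). The barrel runs from its nozzle at (463,437) to its button at (722,412). A tan can stands up and to the left, near full-image px (175,140), which limits the swing. Next I'll fit the poses.

```bash
cat > fit.py <<'E'
from h import *
from scipy.optimize import least_squares
def rz(a): c,s=np.cos(a),np.sin(a); return np.array([[c,-s,0],[s,c,0],[0,0,1.]])
def fit(obs,z0=0,x0=(.56,.03,-.17)):
    # obs: list of (picture, local point, pixel)
    f=lambda q:np.concatenate([proj(p,np.r_[q[0],q[1],z0]+rz(q[2])@np.array(X))-uv for p,X,uv in obs])
    s=least_squares(f,x0,loss="soft_l1",f_scale=1.); return s.x,f(s.x).reshape(-1,2)
E
python3 - <<'E'
from fit import *
S,T=r.camera("scene"),r.camera("top")
tc=lambda u,v:np.array([200+u/3-.33,150+v/3-.33]); sc=lambda u,v:np.array([200+u/2.6-.3,170+v/2.6-.3])
C=[(120,65),(120,-65),(-100,-65),(-100,65)]
C=[np.array([a,b,12])/1e3 for a,b in C]
ot=[(T,c,tc(*k)) for c,k in zip(C,[(135,83),(315,112),(258,423),(72,390)])]
os=[(S,c,sc(*k)) for c,k in zip(C,[(278,155),(395,215),(162,350),(42,270)])]
L=dict(seat=(0,0,.05),fork=(-.075,0,.084),post=(.09,0,.066),knob=(-.105,0,.116))
for n,X in L.items():
    for p,o in((S,os),(T,ot)):
        l=r.pinpoint(p,n)
        if l: o.append((p,X,np.array(l[0]["location"])))
for o in(ot,os,ot+os):
    q,e=fit(o); print(q[:2].round(4),np.degrees(q[2]).round(2),e.round(1).tolist())
bt=[(T,(0,.09,0),tc(463,437)),(T,(0,-.082,0),tc(720,411))]; bs=[(S,(0,.09,0),sc(323,411)),(S,(0,-.082,0),sc(603,502))]
for p,o in((T,bt),(S,bs)):
    l=r.pinpoint(p,"barrel"); o.append((p,(0,0,0),np.array(l[0]["location"])))
for o in(bt,bs,bt+bs):
    q,e=fit(o,.026,(.45,-.24,.1)); print("barrel",q[:2].round(4),np.degrees(q[2]).round(2),e.round(1).tolist())
# can: base nearest edge / lid, in top full picture
for z in(0,.1,.14): print(z,onz(T,(175,135),z).round(3),onz(T,(202,135),z).round(3),onz(T,(185,162),z).round(3),onz(T,(200,175),z).round(3))
print(onz(S,(200+165/2.6,170+122/2.6),0), onz(S,(200+240/2.6,170+105/2.6),0))
E
```

```text
[0.5687 0.0292] -11.2 [[-0.1, -0.9], [1.4, -0.1], [0.8, 1.4], [-0.3, 1.0], [-0.0, 0.4], [1.5, -0.1], [-1.9, -0.7], [-3.5, -0.6]]
[0.5699 0.0285] -10.54 [[-1.2, -1.0], [2.0, -0.4], [0.9, -1.0], [0.1, -0.6], [-0.2, 3.0], [-1.6, -0.1], [2.5, 0.4], [-0.9, 1.7]]
[0.5692 0.0286] -10.85 [[-0.2, -1.1], [1.3, -0.6], [1.5, 1.0], [0.2, 1.0], [0.3, 0.2], [2.1, -0.4], [-1.9, -1.0], [-2.8, -0.8], [-1.1, -0.8], [1.9, -0.0], [0.2, -0.9], [-0.3, -0.6], [-0.6, 3.2], [-2.1, -0.0], [2.3, 0.6], [-1.5, 1.7]]
barrel [ 0.4563 -0.2399] 4.47 [[0.3, -0.4], [0.3, -0.5], [-0.8, 1.4]]
barrel [ 0.4567 -0.2377] 5.99 [[0.2, 0.6], [0.3, 0.5], [-0.6, -3.0]]
barrel [ 0.456  -0.2388] 4.97 [[-0.2, 0.1], [-0.3, -0.7], [-1.3, 1.5], [1.1, 0.5], [0.4, 1.7], [-0.2, -2.4]]
0 [0.798 0.222 0.   ] [0.796 0.164 0.   ] [0.737 0.199 0.   ] [0.708 0.166 0.   ]
0.1 [0.761 0.192 0.1  ] [0.759 0.139 0.1  ] [0.706 0.171 0.1  ] [0.68  0.141 0.1  ]
0.14 [0.746 0.179 0.14 ] [0.744 0.129 0.14 ] [0.693 0.159 0.14 ] [0.668 0.131 0.14 ]
[0.70857515 0.1865526  0.        ] [0.76469667 0.15269578 0.        ]
```

```bash
cat >> fit.py <<'E'
CY=np.radians(-10.9); C0=np.array([.5692,.0286,0])
def cr(x,y,z): return C0+rz(CY)@np.array([x,y,z])
def knob(a,z,off=(0,0),R=.195):
    a=np.radians(a); return cr(.09-R*np.cos(a),R*np.sin(a),z)
def st(m=""):
    o=r.get_obs(); print(m,"t",o["time_s"].__round__(1),"p",o["tcp_pos"].round(4),"yaw",round(o["orientation"][2],1),"f",o["ft_force"].round(1),"gap",round(o["finger_gap"],4),"ff",round(float(o["finger_force"]),1)); return o
E
python3 - <<'E'
from fit import *
print(knob(0,.116), [r.ik(knob(a,.14),[180,0,169.1-a]) is not None for a in(0,30,65)])
k=np.array([.467,.050,.105]); O=[180,0,169.1]
r.reach(k+[0,0,.085],O); st()
T=r.camera("top");S=r.camera("scene")
l=[r.pinpoint(p,"knob") for p in(S,T)]; print([x[0] for x in l if x])
print(r.move_l(k,speed=.12,f_stop=8)); st("down")
r.move_gripper(.03); st("near")
r.move_gripper(0); st("grip")
S=r.camera("scene"); cv2.imwrite("pics/g1.png",cv2.resize(cv2.cvtColor(S["color"][120:340,120:420],cv2.COLOR_RGB2BGR),None,fx=2.6,fy=2.6))
E
```

```text
[0.46609434 0.04845502 0.116     ] [True, True, True]
 t 3.8 p [0.4672 0.0506 0.1902] yaw 169.1 f [ 1.6 -0.3 -0.3] gap 0.0855 ff 0.0
[{'location': [227.9, 236.2], 'conf': 0.81}]
False
down t 4.8 p [0.4676 0.05   0.1055] yaw 169.1 f [-0.2 -0.2 -0.5] gap 0.0855 ff 0.0
near t 5.4 p [0.4671 0.0501 0.1051] yaw 169.1 f [0.3 0.5 0.6] gap 0.0303 ff 0.4
grip t 5.6 p [0.467  0.0501 0.105 ] yaw 169.1 f [0.7 0.8 0.5] gap 0.0271 ff 55.1
```

View pics/g1.png

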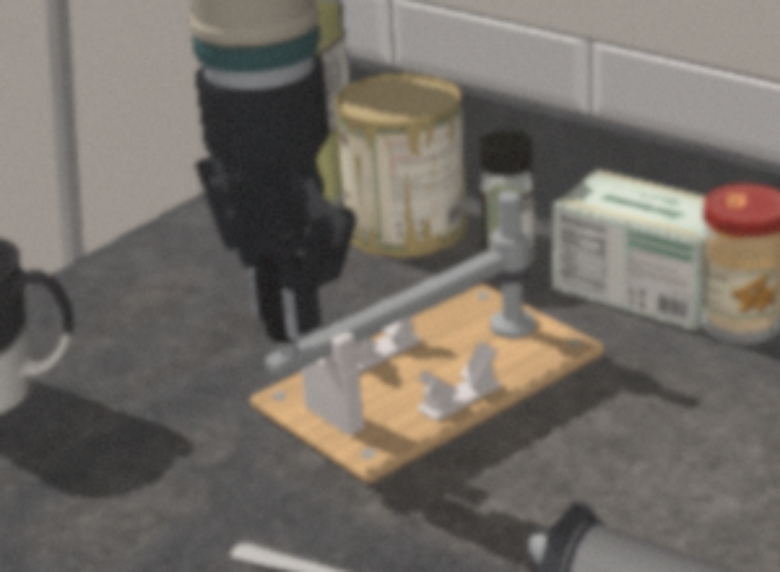

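The gripper holds the black knob above the bar, around px (290,310), clear of the fork at (335,385). The grip is centred, with almost no force on the wrist. Next comes the lift and swing.

```bash
cat >> fit.py <<'E'
POST=cr(.09,0,0)
def swing(a0,a1,n,z=None,speed=.12):
    o=r.get_obs(); p=o["tcp_pos"]; y=o["orientation"][2]; v=p-POST
    z=p[2] if z is None else z
    for i in range(1,n+1):
        d=(a1-a0)*i/n
        w=POST+rz(np.radians(-d))@v; w[2]=z
        s=r.move_l(w,[180,0,y-d],speed=speed,f_stop=30)
        q=st(f"swing {a0+d:.0f} {s}")
        if s: return False
    return True
E
python3 - <<'E'
from fit import *
p=r.get_obs()["tcp_pos"]
print(r.move_l(p+[0,0,.035],speed=.08,f_stop=30)); st("lift")
swing(0,65,6)
E
```

```text
False
lift t 6.2 p [0.4691 0.0497 0.1397] yaw 169.1 f [  6.3   0.4 -10.4] gap 0.0267 ff 57.0
swing 11 False t 6.7 p [0.4795 0.0839 0.1387] yaw 158.4 f [  3.3  -0.9 -11.2] gap 0.0271 ff 57.1
swing 22 False t 7.2 p [0.4959 0.1157 0.1392] yaw 147.6 f [  3.3  -1.7 -10. ] gap 0.0272 ff 57.2
swing 32 False t 7.6 p [0.518  0.1441 0.1392] yaw 136.7 f [ 1.5 -0.1 -9.8] gap 0.0269 ff 57.3
swing 43 False t 8.1 p [0.5453 0.1679 0.1393] yaw 125.9 f [  1.   -0.  -10.2] gap 0.0266 ff 57.4
swing 54 False t 8.5 p [0.5767 0.1862 0.1393] yaw 115.1 f [ -0.2   0.8 -10. ] gap 0.0269 ff 57.4
swing 65 False t 8.9 p [0.6111 0.1983 0.1393] yaw 104.2 f [  0.6   1.2 -10.3] gap 0.0271 ff 57.4
```

Run:
```python
from fit import *
p=r.get_obs()["tcp_pos"]
print(r.move_l(p-[0,0,.034],speed=.08,f_stop=14)); st("lowered")
r.move_gripper(.085); st("rel")
r.move_l(p+[0,0,.07],speed=.2)
B=np.array([.4562,-.2388,.015]); O=[180,0,95]
r.reach(B+[0,0,.13],O); st()
print(r.move_l(B,speed=.12,f_stop=8)); st("down")
r.move_gripper(0); st("grip")
T=r.camera("top");S=r.camera("scene")
a=[cv2.resize(cv2.cvtColor(T["color"][130:330,150:450],cv2.COLOR_RGB2BGR),(600,400)),cv2.resize(cv2.cvtColor(S["color"][150:400,150:470],cv2.COLOR_RGB2BGR),(512,400))]
cv2.imwrite("pics/g2.png",cv2.resize(np.hstack(a),(800,288)))
```

```text
True
lowered t 9.4 p [0.6099 0.2015 0.105 ] yaw 104.1 f [0.6 1.5 1.8] gap 0.0269 ff 56.5
rel t 10.0 p [0.608  0.2015 0.1024] yaw 104.0 f [-0.4 -0.3  0.5] gap 0.085 ff 0.0
 t 12.4 p [ 0.4569 -0.2383  0.1451] yaw 95.1 f [ 0.5  0.2 -0.3] gap 0.0851 ff 0.0
False
down t 13.7 p [ 0.4567 -0.2391  0.0156] yaw 95.0 f [ 0.7  0.6 -1. ] gap 0.0851 ff 0.0
grip t 14.1 p [ 0.4561 -0.2389  0.0157] yaw 95.0 f [-0.5  0.7  4.7] gap 0.0423 ff 60.1
```

View pics/g2.png

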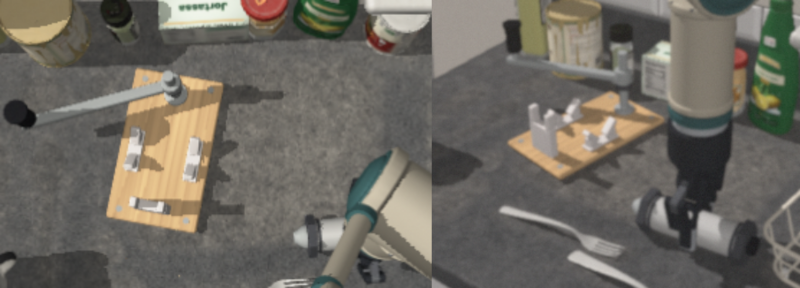

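The bar is parked aside, with the knob at about (18,113) in the left half, and the saddles are exposed. The fingers hold the barrel at mid-tube. I'll refine the seat from the open saddles while lifting.

Run:
```python
from fit import *
T=r.camera("top");S=r.camera("scene")
Q={}
for n in("seat","fork","post"):
    for k,p in(("S",S),("T",T)):
        l=r.pinpoint(p,n)
        if l: Q[n+k]=l[0]["location"]; print(n,k,np.round(l[0]["location"],1),l[0]["conf"].__round__(2))
# model overlay
for X in [(x,s*y,.045) for s in(1,-1) for x in(-.031,.031) for y in(.035,.049)]: print(X,proj(T,cr(*X)).round(1),proj(S,cr(*X)).round(1))
a=cv2.resize(cv2.cvtColor(T["color"][180:290,215:315],cv2.COLOR_RGB2BGR),None,fx=5,fy=5,interpolation=cv2.INTER_CUBIC)
def dr(p,ox,oy,a,f):
    for s in(1,-1):
        q=[(proj(p,cr(x,s*y,.045))-[ox-.5,oy-.5])*f for x,y in((-.031,.035),(-.031,.049),(.031,.049),(.031,.035))]
        cv2.polylines(a,[np.int32(q)],True,(0,0,255),1)
    q=[(proj(p,cr(x,y,.012))-[ox-.5,oy-.5])*f for x,y in((-.1,.065),(.12,.065),(.12,-.065),(-.1,-.065))]
    cv2.polylines(a,[np.int32(q)],True,(255,0,0),1)
dr(T,215,180,a,5)
cv2.imwrite("pics/c1.png",a)
```

```text
seat S [283.4 243.6] 0.86
seat T [263.  238.4] 0.87
fork S [243.4 246. ] 0.57
fork T [250.3 271.7] 0.62
post S [311.8 220.5] 0.66
post T [268.4 189.6] 0.74
(-0.031, 0.035, 0.045) [242.3 247.8] [254.8 248.6]
(-0.031, 0.049, 0.045) [235.3 246.6] [249.9 245.7]
(0.031, 0.035, 0.045) [248.2 217.2] [280.9 235.8]
(0.031, 0.049, 0.045) [241.3 216.1] [275.9 233.2]
(-0.031, -0.035, 0.045) [277.2 253.8] [280.5 263.3]
(-0.031, -0.049, 0.045) [284.2 255. ] [286.  266.4]
(0.031, -0.035, 0.045) [282.9 223.1] [306.9 249.6]
(0.031, -0.049, 0.045) [289.8 224.3] [312.4 252.5]
```

View pics/c1.png

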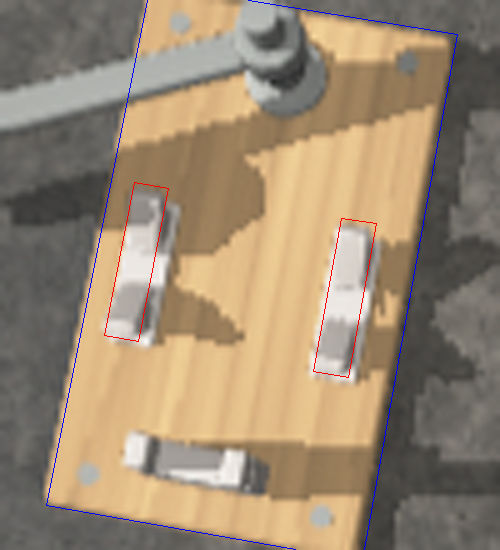

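The overlay matches the plate and both saddles to within about 1 px (around 2 mm), which is ample for the 11 mm collar clearance. Next I'll carry and seat the barrel.

Run:
```python
from fit import *
p=r.get_obs()["tcp_pos"]
r.move_l(p+[0,0,.135],speed=.15); st("lift")
q=cr(-.0005,-.001,0); O=[180,0,90-10.9]
r.move_l([q[0],q[1],.15],O,speed=.15); st("over")
r.move_l([q[0],q[1],.062],speed=.1); st("low")
print(r.move_l([q[0],q[1],.036],speed=.03,f_stop=5)); st("touch")
T=r.camera("top");S=r.camera("scene")
a=[cv2.resize(cv2.cvtColor(T["color"][150:310,190:350],cv2.COLOR_RGB2BGR),(400,400)),cv2.resize(cv2.cvtColor(S["color"][160:320,200:360],cv2.COLOR_RGB2BGR),(400,400))]
cv2.imwrite("pics/g3.png",np.hstack(a))
```

```text
lift t 15.7 p [ 0.4553 -0.2383  0.1496] yaw 95.0 f [ 0.2 -0.2 -3.3] gap 0.0426 ff 61.1
over t 17.8 p [0.5683 0.0272 0.15  ] yaw 79.1 f [ 0.6 -0.4 -2.5] gap 0.0421 ff 61.0
low t 18.8 p [0.5692 0.0277 0.0626] yaw 79.1 f [-0.5 -0.3 -3.2] gap 0.042 ff 61.1
True
touch t 19.5 p [0.5687 0.0276 0.0398] yaw 79.2 f [ 1.1 -0.7  3.7] gap 0.0425 ff 61.4
```

View pics/g3.png

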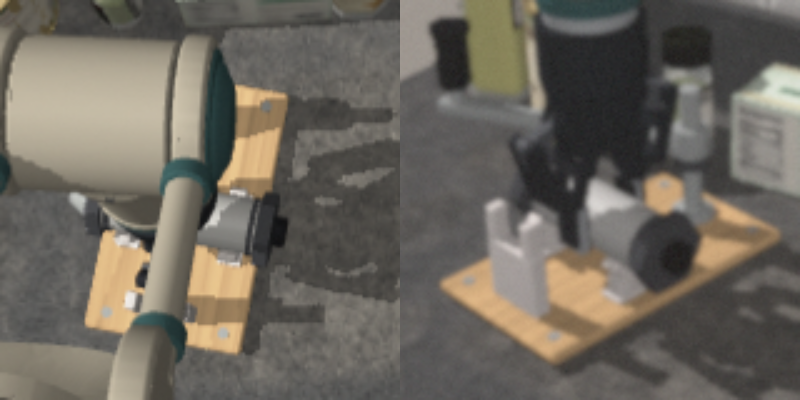

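The touch came at TCP z 0.0398, which puts the axis at 50 mm. The barrel is seated, with the near collar (crop px (265,230)) outside the saddle. I'll release it and check.

Run:
```python
from fit import *
r.move_gripper(.085); st("rel")
p=r.get_obs()["tcp_pos"]
r.move_l([p[0],p[1],.2],speed=.15)
k=np.array([.609,.201,.2])
r.reach(k,[180,0,104.2]); st("over knob")
T=r.camera("top");S=r.camera("scene")
for n in("barrel","knob","seat"):
    L=[r.pinpoint(x,n) for x in(S,T)]
    print(n,[l[0]["location"].__repr__() if l else None for l in L])
    if all(L): X=tri([ray(x,l[0]["location"]) for x,l in zip((S,T),L)]); print(X.round(4),(rz(-CY)@(X-C0)).round(4))
a=[cv2.resize(cv2.cvtColor(T["color"][150:310,190:350],cv2.COLOR_RGB2BGR),(400,400)),cv2.resize(cv2.cvtColor(S["color"][160:320,200:360],cv2.COLOR_RGB2BGR),(400,400))]
cv2.imwrite("pics/g4.png",np.hstack(a))
```

```text
rel t 20.1 p [0.567  0.0278 0.0387] yaw 79.1 f [-0.7  1.2 -0. ] gap 0.0851 ff 0.0
over knob t 22.1 p [0.6085 0.2    0.1992] yaw 104.2 f [-0.  -0.2 -0.2] gap 0.085 ff 0.0
barrel ['[281.4, 247.1]', None]
knob ['[220.8, 180.0]', '[167.3, 207.0]']
[0.6121 0.1981 0.1214] [0.0101 0.1745 0.1214]
seat ['[279.0, 243.2]', '[261.7, 233.2]']
[0.5708 0.0305 0.0559] [0.0012 0.0022 0.0559]
```

View pics/g4.png

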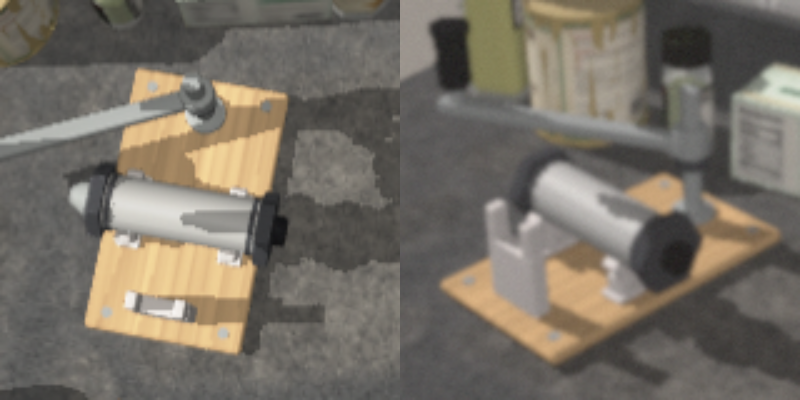

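The barrel lies in both saddles with the collars outside them, at about (97,200) and (265,228) in the left half. Now I'll bring the bar back.

Run:
```python
from fit import *
k=np.array([.6097,.2005,.104])
print(r.move_l(k,speed=.12,f_stop=8)); st("down")
r.move_gripper(0); st("grip")
print(r.move_l(k+[0,0,.035],speed=.08,f_stop=30)); o=st("lift")
ang=lambda p:np.degrees(np.arctan2(p[1]-POST[1],p[0]-POST[0]))
d=(ang([.467,.0501])-ang(o["tcp_pos"]))%360; print("turn",d)
if swing(d,0,6,z=.139):
    T=r.camera("top");S=r.camera("scene")
    a=[cv2.resize(cv2.cvtColor(T["color"][150:310,190:350],cv2.COLOR_RGB2BGR),(400,400)),cv2.resize(cv2.cvtColor(S["color"][160:320,200:360],cv2.COLOR_RGB2BGR),(400,400))]
    cv2.imwrite("pics/g5.png",np.hstack(a))
```

```text
False
down t 23.4 p [0.6103 0.2007 0.1048] yaw 104.2 f [ 0.1  0.2 -0.4] gap 0.0845 ff 0.0
grip t 24.0 p [0.6099 0.2007 0.1043] yaw 104.2 f [-0.2  0.5  0.1] gap 0.0265 ff 55.8
False
lift t 24.6 p [0.6091 0.1983 0.1371] yaw 104.2 f [ 3.  -5.6 -9.5] gap 0.0268 ff 57.6
turn 64.01490343706497
swing 53 False t 25.0 p [0.5754 0.1855 0.1381] yaw 114.8 f [ 3.2 -2.5 -9.4] gap 0.0267 ff 57.8
swing 43 False t 25.5 p [0.5452 0.1677 0.1389] yaw 125.5 f [  3.6  -3.6 -10.3] gap 0.0269 ff 57.9
swing 32 False t 25.9 p [0.5185 0.1443 0.1393] yaw 136.2 f [  4.4  -3.  -10.6] gap 0.0268 ff 57.9
swing 21 False t 26.4 p [0.4965 0.1162 0.1394] yaw 146.9 f [  4.5  -2.5 -10.1] gap 0.0267 ff 57.9
swing 11 False t 26.8 p [0.4801 0.0845 0.1394] yaw 157.5 f [ 5.6 -0.4 -9.8] gap 0.0266 ff 57.9
swing 0 False t 27.3 p [0.4699 0.0505 0.1394] yaw 168.2 f [  5.8  -0.3 -10.8] gap 0.0265 ff 57.9
```

View pics/g5.png

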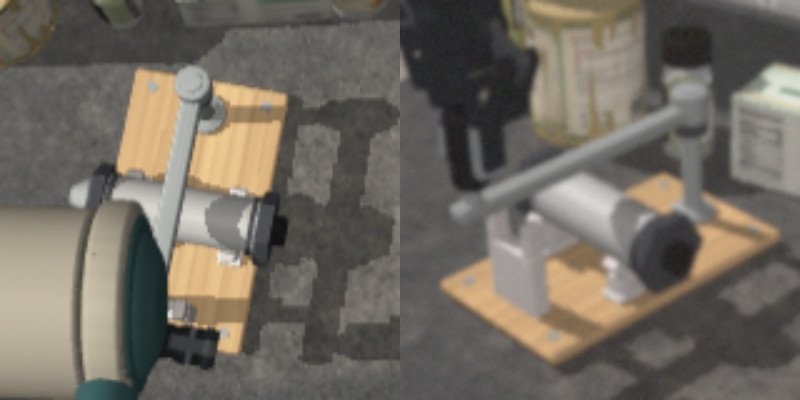

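The bar is over the barrel's middle and lined up with the fork, with no side load. Now I'll lower it.

Run:
```python
from fit import *
p=r.get_obs()["tcp_pos"]
print(r.move_l([p[0],p[1],.106],speed=.05,f_stop=11)); o=st("lowered")
if o["tcp_pos"][2]<.115:
    r.move_gripper(.085); st("rel")
    p=r.get_obs()["tcp_pos"]; r.move_l(p+[0,0,.1],speed=.15)
    r.reach([.35,.35,.25],[180,0,153]); r.wait(.5); st()
T=r.camera("top");S=r.camera("scene")
for n in("knob",):
    L=[r.pinpoint(x,n) for x in(S,T)]
    if all(L): X=tri([ray(x,l[0]["location"]) for x,l in zip((S,T),L)]); print(X.round(4),(rz(-CY)@(X-C0)).round(4))
a=[cv2.resize(cv2.cvtColor(T["color"][150:310,190:350],cv2.COLOR_RGB2BGR),(400,400)),cv2.resize(cv2.cvtColor(S["color"][160:320,200:360],cv2.COLOR_RGB2BGR),(400,400))]
cv2.imwrite("pics/g6.png",np.hstack(a))
```

```text
True
lowered t 27.9 p [0.4681 0.051  0.1113] yaw 168.3 f [-1.3 -0.1  5.2] gap 0.0265 ff 57.0
rel t 28.5 p [0.4685 0.0506 0.1111] yaw 168.3 f [-0.4  0.1 -0.6] gap 0.0852 ff 0.0
 t 31.1 p [0.3502 0.3498 0.25  ] yaw 153.0 f [ 0.3  0.2 -0.1] gap 0.0848 ff 0.0
[0.4642 0.0483 0.1236] [-0.1068 -0.0005  0.1236]
```

View pics/g6.png

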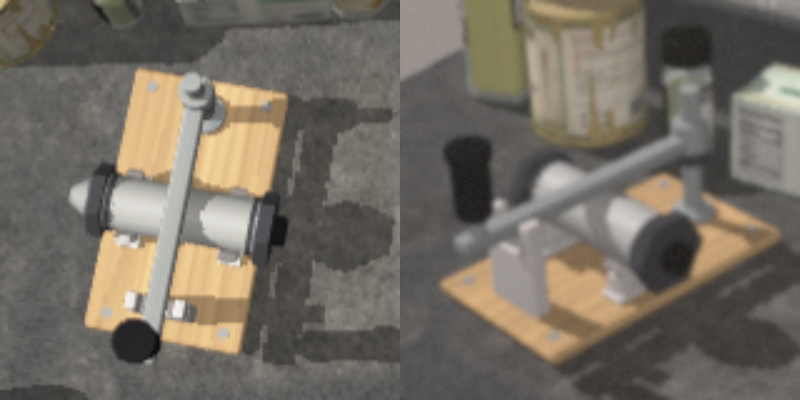

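The bar sits between the fork tines (left half, (132,300) and (180,310)) and rests on the barrel. The knob is about 6 mm higher than at the start, as expected with a seated barrel, and the arm is clear.

```bash
python3 -c "
from cell import r
print(r.close_job())"
```

```text
the job is handed in; nothing more can be done
None
```

The job is handed in at about 31 s of the 69 s allowed: the barrel is seated in both saddles with its collars outside them, the bar is down in the fork pressing on it, and the arm is clear.

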